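# Lock a slipped folding-table leg at its neighbour's length

## Robot

A 6-joint arm with a two-finger parallel gripper is mounted at the origin on the work surface. World frame = base frame: x ahead of the robot, y to its left, z up, the work surface at z = 0. Lengths are in m, angles in rad, forces in N, time in s.
With the tool pointing down it reaches from about 0.3 to 0.75 m from the base axis. Payload 8.5 kg.
Tool frame: the origin (TCP) lies on the centre line of the jaws, within the pads' length; the fingertips stand 11 mm ahead of it and the grasp point (between the pads) lies 8 mm behind it; z points along the fingers, y is the line along which they close (so a half turn about z gives the same grasp; the last joint's range is limited). The gripper opens to 85 mm and grips with 20 to 120 N. Pads are 22 mm wide; open, the fingers measure 114 mm over their backs; the gripper's body (76 mm by 85 mm) begins 54 mm behind the grasp point. The pads swing forward as they close: fully open they stand 13 mm farther back than shut.
Start: joints at [1.028, 0.381, 1.297, -0, 1.464, -0.215], TCP at [0.177, 0.521, 0.22] pointing down, gripper open.
Joint ranges: [-3.11, 3.11], [-0.89, 2.33], [0.22, 2.48], [-1.42, 4.56], [0.17, 2.85], [-2.88, 2.88]. Speed limits (rad/s): [2.39, 2.39, 3.14, 3.14, 3.14, 3.14].

## Interface

Orientations are given as a rotation vector (axis times angle).
In Python, from station import env gives the robot as it stands.
- The arm moves only by the shell command python3 -m crank 'ROWS' [OPENING] [FORCE]. ROWS is JSON, a list of rows, each an object with "offset": the shift along the world's x, y, z in mm, a list of three; "dr": the turn, a rotation vector about the world's x, y, z in rad, a list of three. A call has 1 to 8 rows; each row is the pose to reach, as a shift and turn from the pose commanded when the call began; what a row does not reach only later rows make up. A row lasts 1/12 s, in which the tool goes at most 41.7 mm and 7.16 degrees, less where a joint would pass 70% of its speed; a pose out of reach is approached as far as the arm can. A call with a gripper value outside its range is refused whole. OPENING is the closure, from 0 (fully open) to 1 (shut), set as the call begins (- or left out, the last holds). The fingers move at their own pace and stop on an object; FORCE is the grip in N (left out, the last holds). Time passes only in rows, so rows that repeat a pose let the fingers close. It gives the time, the measured TCP pose, the force, the opening and the grip force at its end, in the units of the state.
- env.state(): the state, without advancing time (a new reading comes with each control period).
- env.capture(name): name is "side" or "top"; returns a dict with "img" (400x640x3 uint8, blue, green, red), "z_map" (400x640 float32, m along the optical axis (not along the pixel's ray), 0 where there is no reading), "K" (3x3 intrinsics, pixels), "distortion" ([k1, k2, p1, p2, k3] as OpenCV has them; the pictures are not rectified), "origin" and "rotation" of the camera in the world. Camera axes: x right, y down, z forward; pixel columns grow to the right and rows downward; lengths in m; the calibration is good to about 2 mm. A picture is of the moment at which its call begins.
- env.sign_off(): hands the job in; it is judged then, once.
The state is a dict: "time": time; "qpos": joint angles; "qvel": joint speeds; "joint_efforts": joint torques, N m; "ee_pos": TCP position; "eef_rot": TCP orientation; "contact_force": force on the tool from outside, world axes, zero at the start; "moment": the same for the moment, N m; "grip_width": finger opening in m; "grip_force": force on a finger pad.
Only numpy, scipy, OpenCV 4.12 (cv2) and the standard library are available. Lean on these libraries where they do the work, as an engineer would, in place of code of your own. Each camera call takes 0.05 s, during which the arm holds its last target. There are 200 camera calls.

## Task

A small wall table lies face down on the tiled step with its two telescopic legs folded flat, and the foot tube of one leg has slipped in too short. Pull that leg's spring plunger up clear of the tube by its knob, slide the foot tube out to the same hole as on the other leg, and let the plunger drop fully home there, so that both legs are equally long and locked. Slide it gently, without pushing on against the pin once it has caught, keep the other leg locked as it is, and leave the cup, the egg cup and the tin undisturbed.

Things in the scene. Friction and masses are not known exactly. Their poses are not given: they have to be found in the camera images.
- board: plywood table board lying face down on the step, fixed, 360 x 500 x 18 mm, with 14 mm high battens along its long edges. Origin: centre of its lower face, on the step; z up, y along the legs from pivot end to foot end, x across. Two like legs lie on it side by side, 180 mm apart, either one nearer the robot; their pivots are screwed on by hand, 4 to 12 mm out of line along y.
- slipped_leg_foot_end (a point): centre of the end face of the short leg's rubber foot (36 mm square), 39 mm above the step; y points along the leg, away from the pivot. The foot is the end of a grey tube 30 mm square, 275 mm long with the foot (top face 54 mm above the step), that slides along y on the fixed inner tube. It starts 24 to 100 mm short of the other leg's. The plunger stands 247 mm behind it on the same tube.
- slipped_leg_knob (a point): middle of the short leg's pull knob: a black upright cylinder, 22 mm diameter, 24 mm tall, above a 12 mm high, 20 mm wide steel boss on the foot tube's top, near its pivot end. With the plunger fully home the middle is 80 mm above the step, 26 mm above the tube's top face; it rises with the plunger. Moving the knob along the leg moves the foot tube (3 to 6 N when the pin is clear, about 3 N more when it drags).
- slipped_leg_plunger (a joint): how far the short leg's plunger is pulled up, in m: 0 is fully home with the pin 6 mm deep in a hole, about 0.006 is the pin resting on the tube between two holes, more is clear of the tube, 0.012 is the upper stop. The spring pulls it down with 6 N when home, 8.5 N at 0.006, 11 N at the stop. It starts resting on the tube or dropped into a wrong hole.
- slipped_leg_pin: the short leg's steel plunger pin, 8 mm thick, below the knob inside the tube (not visible); it moves with the knob. It drops into 9.5 mm holes, 30 mm apart in a row along the top face of the fixed 25 mm square inner tube, with 0.75 mm of play either way; the foot tube hides the holes ahead of the plunger. A load of over 25 N between pin and inner tube spoils the hole.
- good_leg_foot_end (a point): centre of the end face of the other leg's rubber foot; sizes and axes as for the short leg. When both plungers are in the same hole of their rows, the two foot ends are level along y only to within 14 mm, as the pivots are out of line; the neighbouring holes are 30 mm away.
- good_leg_knob (a point): middle of the other leg's pull knob, same sizes.
- good_leg_plunger (a joint): the other leg's plunger, in m: 0 is fully home (as it starts and must stay).
- steel_cup: open steel cup, 72 mm across the rim and 85 mm tall, standing on the step beyond the foot end of the table; origin at the centre of its underside.
- tin: closed tin, 84 mm diameter, 100 mm tall, standing on the step beyond the foot end of the table; origin at the centre of its underside.
- egg_cup: white ceramic egg cup, 50 mm across and 62 mm tall, standing on the step beyond the pivot end of the table; origin at the centre of its underside.

How it is judged:
By the outcome, as a careful person would: the job done as asked, in the order asked, and still so for the second after the job is handed in, with the robot touching nothing.
It also fails if it takes over 50 s, if anything falls off the work surface, if the arm or the gripper's body presses on something with over 40 N, if the wrist force passes 120 N, or if a joint passes its speed limit or range.

## Working session

There is one attempt and no reset: what is moved stays moved. The work goes in short steps, Python scripts to look and compute and a shell command to move; the robot and the scene stay as the last step left them, time stands still between calls to the robot, and variables do not carry over. Pictures are saved under pics/ and viewed, at most 10 in all, crops included, and the job is handed in when it is done.

```bash
mkdir -p pics
cat > h.py <<'E'
import numpy as np, cv2
from station import env
def grab(n,save=None):
    c=env.capture(n)
    if save: cv2.imwrite('pics/'+save,c['img'])
    np.savez('/tmp/'+n+'.npz',**{k:np.array(v) for k,v in c.items()})
    return c
def cloud(c):
    h,w=c['z_map'].shape
    u,v=np.meshgrid(np.arange(w),np.arange(h))
    p=cv2.undistortPoints(np.stack([u,v],-1).reshape(-1,1,2).astype(np.float64),np.array(c['K'],float),np.array(c['distortion'],float)).reshape(h,w,2)
    z=c['z_map'].astype(float)
    P=np.dstack([p[...,0]*z,p[...,1]*z,z])
    W=P@np.array(c['rotation']).T+np.array(c['origin'])
    W[z<=0]=np.nan
    return W
E
python3 - <<'E'
from h import *
s=env.state();print({k:np.round(v,3) for k,v in s.items()})
for n in('top','side'):
    c=grab(n,n+'0.png');print(n,np.round(c['origin'],3),np.round(c['rotation'],3).tolist())
E
```

```text
{'time': np.float64(0.0), 'qpos': array([ 1.028,  0.381,  1.298,  0.   ,  1.464, -0.215]), 'qvel': array([-0.001,  0.   ,  0.   , -0.   , -0.   , -0.002]), 'joint_efforts': array([ 1.0000e-03, -4.4846e+01, -2.3128e+01, -0.0000e+00,  5.0000e-03,
       -0.0000e+00]), 'ee_pos': array([0.177, 0.52 , 0.219]), 'eef_rot': array([-5.120e-01, -3.099e+00,  2.000e-03]), 'contact_force': array([-0.144, -0.195,  1.098]), 'moment': array([-0.023,  0.056, -0.004]), 'grip_force': np.float64(0.0), 'grip_width': np.float64(0.085)}
top [0.405 0.03  1.244] [-2.166, 2.113, -0.131]
side [-0.026 -0.663  0.588] [-1.979, 0.719, -0.428]
```

```bash
sed -i "s/np.array(c\['rotation'\]).T/cv2.Rodrigues(np.array(c['rotation'],float))[0].T/" h.py; ls pics
```

```text
side0.png
top0.png
```

View pics/top0.png

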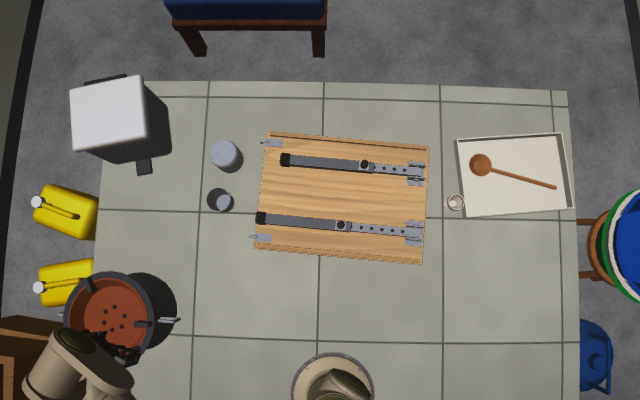

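View pics/side0.png

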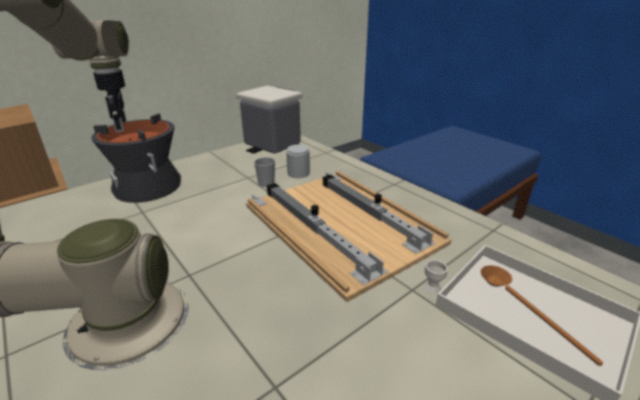

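Run:
```python
from h import *
c=dict(np.load('/tmp/top.npz'));W=cloud(c);np.save('/tmp/W.npy',W)
for n,(u,v) in dict(sfoot=(287,160),sk=(364,163),gfoot=(262,218),gk=(341,225),tin=(226,148),cup=(217,197),egg=(456,202),step=(350,310),board=(330,190)).items(): print(n,np.round(W[v,u],4))
# knobs: z 0.085..0.11 above step
for n,(u0,u1,v0,v1) in dict(sk=(350,380,150,178),gk=(326,356,212,240)).items():
    R=W[v0:v1,u0:u1];m=R[...,2]>np.nanmax(R[...,2])-0.006
    print(n,m.sum(),R[m].mean(0).round(4),R[m].min(0).round(4),R[m].max(0).round(4))
im=c['img'][130:260,245:435]
cv2.imwrite('pics/crop1.png',cv2.resize(im,None,fx=4.2,fy=4.2,interpolation=cv2.INTER_CUBIC))
```

```text
sfoot [0.6766 0.1501 0.0537]
sk [ 0.6639 -0.0729  0.0932]
gfoot [0.5032 0.2153 0.0595]
gk [ 0.4865 -0.0109  0.0926]
tin [0.6982 0.3226 0.0984]
cup [0.567  0.3626 0.0138]
egg [ 0.567  -0.3541  0.0291]
step [ 0.2438 -0.0456  0.0036]
board [0.596  0.0213 0.0168]
sk 39 [ 0.664  -0.0739  0.0913] [ 0.6555 -0.0817  0.0887] [ 0.6735 -0.0644  0.0946]
gk 43 [ 0.4887 -0.0099  0.0917] [ 0.4782 -0.0193  0.0892] [4.977e-01 3.000e-04 9.520e-02]
```

View pics/crop1.png

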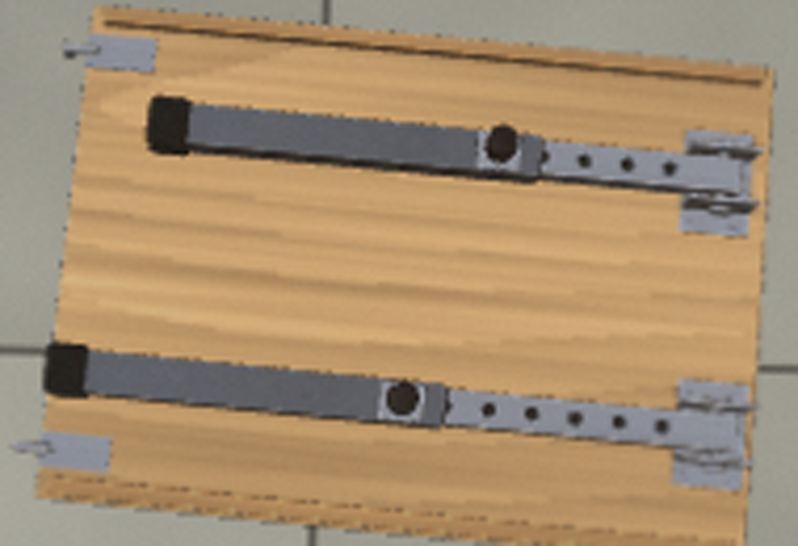

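Far leg is the short one (foot at crop 168,125; knob 502,145; holes at 543–669). Near leg: knob 403,398; holes 447–662. So the good pin sits in hole 6 counted from the pivot side, and the short one near hole 4. I'll make this metric.

```bash
cat >> h.py <<'E'
def onplane(c,uv,z):
    p=cv2.undistortPoints(np.array(uv,float).reshape(-1,1,2),np.array(c['K'],float),np.array(c['distortion'],float)).reshape(-1,2)
    d=np.c_[p,np.ones(len(p))]@cv2.Rodrigues(np.array(c['rotation'],float))[0].T
    o=np.array(c['origin']);return o+d*((z-o[2])/d[:,2])[:,None]
def dark(g,u,v,r,t):
    u=int(round(u));v=int(round(v));R=g[v-r:v+r+1,u-r:u+r+1].astype(float);w=np.clip(t-R,0,None)
    yy,xx=np.mgrid[v-r:v+r+1,u-r:u+r+1];return (xx*w).sum()/w.sum(),(yy*w).sum()/w.sum()
E
python3 - <<'E'
from h import *
c=dict(np.load('/tmp/top.npz'));g=cv2.cvtColor(c['img'],cv2.COLOR_BGR2GRAY)
f=lambda x,y:(245+x/4.2-.4,130+y/4.2-.4)
S=[(584,161),(627,165),(669,169)];G=[(488,410),(532,414),(575,418),(619,422),(662,426)]
hs=onplane(c,[dark(g,*f(*p),3,90) for p in S],.0515);hg=onplane(c,[dark(g,*f(*p),3,90) for p in G],.0515)
ks=onplane(c,[dark(g,*f(502,144),6,60)],.090);kg=onplane(c,[dark(g,*f(403,398),6,60)],.090)
d=hg[0]-hg[-1];d/=np.linalg.norm(d);print('dir',d,np.degrees(np.arctan2(d[1],d[0])), 'S dir',(hs[0]-hs[-1])/np.linalg.norm(hs[0]-hs[-1]))
for n,h,k in(('S',hs,ks),('G',hg,kg)):
    print(n,'holes along',((h-h[-1])@d*1e3).round(1),'knob',((k-h[-1])@d*1e3).round(1),'knobxyz',k.round(4),'h0 abs',(h[-1]@d*1e3).round(1))
W=np.load('/tmp/W.npy')
# foot ends
for n,u0,u1,v0,v1 in(('S',275,300,150,170),('G',250,275,208,228)):
    R=W[v0:v1,u0:u1].reshape(-1,3);m=(R[:,2]>.045)&(R[:,2]<.07);a=R[m]@d;print(n,'foot',np.percentile(a,[95,99,100])*1e3)
E
```

```text
dir [0.07237531 0.99737747 0.        ] 85.84957122703453 S dir [0.0656256  0.99784432 0.        ]
S holes along [60.2 30.1  0. ] knob [121.2] knobxyz [[ 0.6616 -0.0731  0.09  ]] h0 abs -146.3
G holes along [119.3  89.8  59.7  30.    0. ] knob [179.2] knobxyz [[ 0.4887 -0.0099  0.09  ]] h0 abs -153.7
S foot [217.16692828 220.00264771 221.06690422]
G foot [269.97820063 271.92682286 273.49634092]
```

Pins: good in hole 6, short in hole 4, so travel is 60 mm along (0.07, 0.9975). I'll move above the short knob, with jaws closing across the leg.

```bash
python3 -m crank '[{"offset":[0,0,35],"dr":[0,0,0]},{"offset":[0,0,70],"dr":[0,0,0]},{"offset":[10,-15,85],"dr":[0,0,-0.04]},{"offset":[34,-45,85],"dr":[0,0,-0.11]},{"offset":[59,-76,85],"dr":[0,0,-0.18]},{"offset":[84,-107,85],"dr":[0,0,-0.25]},{"offset":[109,-138,85],"dr":[0,0,-0.32]},{"offset":[134,-169,85],"dr":[0,0,-0.39]}]' 0.3 60
python3 -m crank '[{"offset":[25,-31,0],"dr":[0,0,-0.07]},{"offset":[50,-62,0],"dr":[0,0,-0.14]},{"offset":[75,-93,0],"dr":[0,0,-0.21]},{"offset":[100,-124,0],"dr":[0,0,-0.28]},{"offset":[125,-155,0],"dr":[0,0,-0.35]},{"offset":[150,-186,0],"dr":[0,0,-0.42]},{"offset":[175,-217,0],"dr":[0,0,-0.49]},{"offset":[200,-248,0],"dr":[0,0,-0.56]}]'
```

```text
time: 0.77
ee_pos: [0.3116, 0.35, 0.3045]
eef_rot: [-1.108, -2.94, 0.001]
contact_force: [0.8, 0.6, 0.4]
grip_width: 0.0599
grip_force: 0.0
time: 1.43
ee_pos: [0.5118, 0.1018, 0.3044]
eef_rot: [-1.878, -2.518, 0.0]
contact_force: [0.2, 0.2, 0.5]
grip_width: 0.06
grip_force: 0.0
```

```bash
python3 -m crank '[{"offset":[25,-29,0],"dr":[0,0,-0.07]},{"offset":[50,-58,0],"dr":[0,0,-0.14]},{"offset":[75,-87,-15],"dr":[0,0,-0.21]},{"offset":[100,-116,-30],"dr":[0,0,-0.28]},{"offset":[125,-145,-50],"dr":[0,0,-0.34]},{"offset":[151,-175,-70],"dr":[0,0,-0.364]},{"offset":[151,-175,-100],"dr":[0,0,-0.364]},{"offset":[151,-175,-130],"dr":[0,0,-0.364]}]'
python3 - <<'E'
from h import *
c=grab('side','side1.png');W=cloud(c)
s=env.state();print(s['ee_pos'].round(4),s['eef_rot'].round(3),cv2.Rodrigues(s['eef_rot'])[0][:,1].round(3), s['contact_force'].round(1))
R=W[185:215,365:395];m=(R[...,2]>.066)&(R[...,2]<.1);P=R[m];print(len(P),np.nanmean(P,0).round(4),P.min(0).round(4),P.max(0).round(4))
cv2.imwrite('pics/side1c.png',cv2.resize(c['img'][100:260,280:480],None,fx=3,fy=3))
E
```

```text
time: 2.1
ee_pos: [0.6629, -0.0736, 0.172]
eef_rot: [-2.301, -2.138, 0.001]
contact_force: [0.2, 0.1, -1.3]
grip_width: 0.06
grip_force: 0.0
[ 0.6599 -0.0718  0.1653] [-2.293 -2.132  0.01 ] [ 0.997 -0.073 -0.012] [ 0.   0.9 -5.7]
77 [ 0.6628 -0.0782  0.0849] [ 0.6559 -0.0873  0.0665] [ 0.6756 -0.0644  0.0952]
```

View pics/side1c.png

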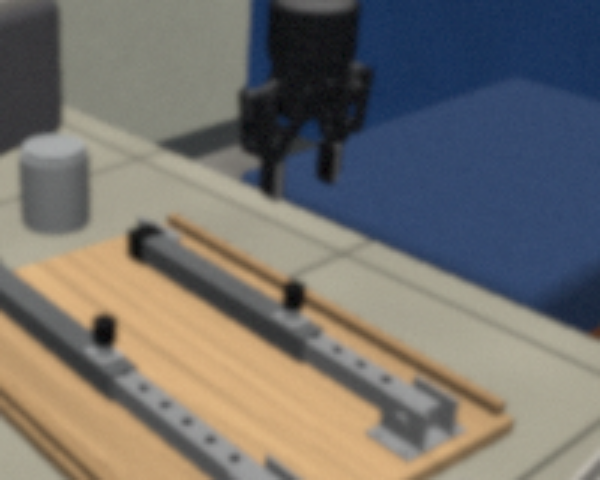

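The gripper (crop 298,180) hangs directly over the short knob (293,295), with the path clear. Descending.

```bash
python3 -m crank '[{"offset":[0,0,-20],"dr":[0,0,0]},{"offset":[0,0,-40],"dr":[0,0,0]},{"offset":[0,0,-60],"dr":[0,0,0]},{"offset":[0,0,-60],"dr":[0,0,0]},{"offset":[0,0,-60],"dr":[0,0,0]},{"offset":[0,0,-60],"dr":[0,0,0]}]'
```

```text
time: 2.65
ee_pos: [0.6627, -0.0713, 0.1165]
eef_rot: [2.297, 2.14, 0.002]
contact_force: [0.5, 1.2, 0.5]
grip_width: 0.0601
grip_force: 0.0
```

```bash
python3 -m crank '[{"offset":[0,-1,-15],"dr":[0,0,0]},{"offset":[0,-2,-30],"dr":[0,0,0]},{"offset":[0,-2,-39],"dr":[0,0,0]},{"offset":[0,-2,-39],"dr":[0,0,0]},{"offset":[0,-2,-39],"dr":[0,0,0]},{"offset":[0,-2,-39],"dr":[0,0,0]}]'
python3 - <<'E'
from h import *
c=grab('side');s=env.state();print(s['ee_pos'].round(4),s['contact_force'].round(2))
cv2.imwrite('pics/side2c.png',cv2.resize(c['img'][150:240,320:440],None,fx=5,fy=5))
E
```

```text
time: 3.15
ee_pos: [0.6627, -0.0734, 0.077]
eef_rot: [2.297, 2.14, 0.002]
contact_force: [0.6, 0.4, 0.2]
grip_width: 0.0599
grip_force: 0.0
[ 0.6627 -0.0734  0.077 ] [-0.09 -0.33  0.13]
```

View pics/side2c.png

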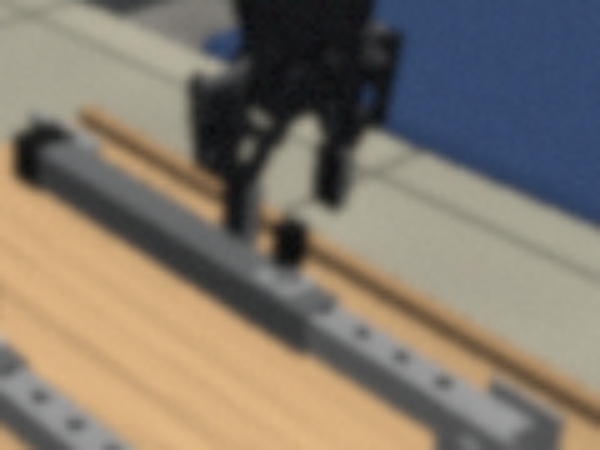

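The fingers (240,235 and 335,200) straddle the knob (290,240). Closing.

```bash
python3 -m crank '[{"offset":[0,0,0],"dr":[0,0,0]},{"offset":[0,0,0],"dr":[0,0,0]},{"offset":[0,0,0],"dr":[0,0,0]},{"offset":[0,0,0],"dr":[0,0,0]},{"offset":[0,0,0],"dr":[0,0,0]},{"offset":[0,0,0],"dr":[0,0,0]}]' 0.8 45
```

```text
time: 3.7
ee_pos: [0.6655, -0.0736, 0.0771]
eef_rot: [2.293, 2.136, 0.01]
contact_force: [14.1, 0.1, -0.1]
grip_width: 0.0181
grip_force: 44.0
```

Run:
```python
from h import *
c=grab('side');s=env.state();print(s['ee_pos'].round(4),s['contact_force'].round(2),s['moment'].round(2),s['grip_width'])
cv2.imwrite('pics/side3c.png',cv2.resize(c['img'][165:225,340:420],None,fx=7.5,fy=7.5,interpolation=cv2.INTER_CUBIC))
```

```text
[ 0.6655 -0.0736  0.0771] [12.96 -0.42 -0.67] [ 0.1  -2.24  0.09] 0.01841196921350781
```

View pics/side3c.png

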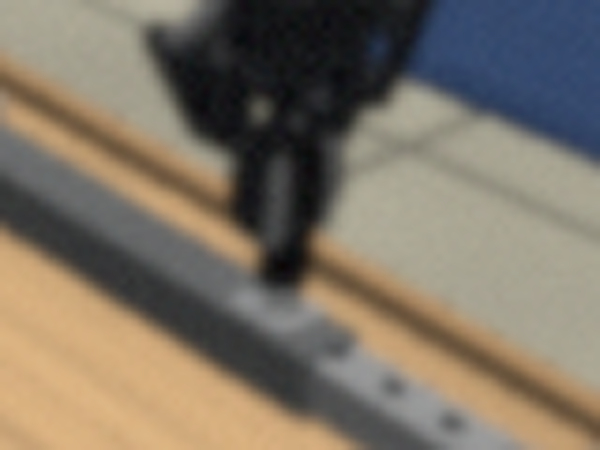

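The knob sits squarely between the pads. I'll relieve the side load (+3 mm in x), then lift.

```bash
python3 -m crank '[{"offset":[3,0,0],"dr":[0,0,0]},{"offset":[3,0,0],"dr":[0,0,0]},{"offset":[3,0,2],"dr":[0,0,0]},{"offset":[3,0,4],"dr":[0,0,0]},{"offset":[3,0,6],"dr":[0,0,0]},{"offset":[3,0,8],"dr":[0,0,0]},{"offset":[3,0,10],"dr":[0,0,0]},{"offset":[3,0,10],"dr":[0,0,0]}]'; python3 -c "
from h import *
s=env.state();print(s['ee_pos'].round(4),s['contact_force'].round(2),s['moment'].round(2))"
```

```text
time: 4.42
ee_pos: [0.6656, -0.0736, 0.0848]
eef_rot: [2.299, 2.141, 0.001]
contact_force: [7.4, -1.0, -8.0]
grip_width: 0.0182
grip_force: 44.0
[ 0.6656 -0.0736  0.0848] [ 7.44 -1.03 -7.95] [-0.28 -1.14  0.  ]
```

```bash
python3 -m crank '[{"offset":[1,0,1],"dr":[0,0,0]},{"offset":[1,0,2],"dr":[0,0,0]},{"offset":[1,0,2],"dr":[0,0,0]},{"offset":[1,0,2],"dr":[0,0,0]}]' - 60; python3 -c "
from h import *
s=env.state();print(s['ee_pos'].round(4),s['contact_force'].round(2),s['moment'].round(2))"
```

```text
time: 4.75
ee_pos: [0.6657, -0.0735, 0.0867]
eef_rot: [-2.298, -2.14, 0.002]
contact_force: [3.0, -3.2, -11.0]
grip_width: 0.0182
grip_force: 43.8
[ 0.6657 -0.0735  0.0867] [  3.04  -3.19 -10.95] [-0.58 -0.48 -0.04]
```

```bash
python3 -m crank '[{"offset":[0,3,0],"dr":[0,0,0]},{"offset":[0.4,6,0],"dr":[0,0,0]},{"offset":[0.7,10,0],"dr":[0,0,0]},{"offset":[1,14,0],"dr":[0,0,0]},{"offset":[1.3,18,0],"dr":[0,0,0]},{"offset":[1.5,22,0],"dr":[0,0,0]},{"offset":[1.8,26,0],"dr":[0,0,0]},{"offset":[2.1,30,0],"dr":[0,0,0]}]'; python3 -c "
from h import *
s=env.state();print(s['ee_pos'].round(4),s['contact_force'].round(2),s['moment'].round(2))"
```

```text
time: 5.42
ee_pos: [0.6679, -0.0428, 0.0875]
eef_rot: [-2.298, -2.141, 0.001]
contact_force: [1.1, -2.7, -10.7]
grip_width: 0.0179
grip_force: 43.8
[ 0.6679 -0.0428  0.0875] [  1.14  -2.66 -10.74] [-0.52 -0.14  0.02]
```

```bash
python3 -m crank '[{"offset":[0.3,4,0],"dr":[0,0,0]},{"offset":[0.6,8,0],"dr":[0,0,0]},{"offset":[0.8,12,0],"dr":[0,0,0]},{"offset":[1.1,16,0],"dr":[0,0,0]},{"offset":[1.4,20,0],"dr":[0,0,0]},{"offset":[1.7,24,0],"dr":[0,0,0]},{"offset":[1.8,26,0],"dr":[0,0,0]},{"offset":[1.8,26,0],"dr":[0,0,0]}]'
python3 - <<'E'
from h import *
s=env.state();print(s['ee_pos'].round(4),s['contact_force'].round(2),s['moment'].round(2))
c=grab('top');W=cloud(c);d=np.array([.07,.9975,0])
for n,u0,u1,v0,v1 in(('S',245,300,145,172),('G',250,275,208,228)):
    R=W[v0:v1,u0:u1].reshape(-1,3);m=(R[:,2]>.045)&(R[:,2]<.07);a=R[m]@d;print(n,'foot',np.percentile(a,[95,99,100])*1e3)
E
```

```text
time: 6.08
ee_pos: [0.6699, -0.0164, 0.0876]
eef_rot: [-2.298, -2.141, -0.001]
contact_force: [-0.2, 1.1, -10.5]
grip_width: 0.0179
grip_force: 43.8
[ 0.6699 -0.0164  0.0876] [ -0.2    1.05 -10.5 ] [0.06 0.07 0.  ]
S foot [270.96615889 275.69675817 277.35456932]
G foot [268.44920182 270.58179743 271.56373354]
```

```bash
python3 -m crank '[{"offset":[0,0,-2],"dr":[0,0,0]},{"offset":[0,0,-4],"dr":[0,0,0]},{"offset":[0,0.5,-5],"dr":[0,0,0]},{"offset":[0,1,-5.5],"dr":[0,0,0]},{"offset":[0,1.5,-5.5],"dr":[0,0,0]},{"offset":[0.1,2,-5.5],"dr":[0,0,0]},{"offset":[0.1,2,-5.5],"dr":[0,0,0]}]'; python3 -c "
from h import *
s=env.state();print(s['ee_pos'].round(4),s['contact_force'].round(2),s['moment'].round(2))"
```

```text
time: 6.72
ee_pos: [0.67, -0.0162, 0.0828]
eef_rot: [2.298, 2.14, -0.001]
contact_force: [-4.1, -2.8, -1.8]
grip_width: 0.0178
grip_force: 45.2
[ 0.67   -0.0162  0.0828] [-4.08 -2.83 -1.81] [-0.53  0.89  0.03]
```

```bash
python3 -m crank '[{"offset":[0,0.5,0],"dr":[0,0,0]},{"offset":[0,1,0],"dr":[0,0,0]},{"offset":[0,1,0],"dr":[0,0,0]},{"offset":[0,1,0],"dr":[0,0,0]}]'; python3 -c "
from h import *
s=env.state();print(s['ee_pos'].round(4),s['contact_force'].round(2),s['moment'].round(2))"
```

```text
time: 7.05
ee_pos: [0.6701, -0.0158, 0.0827]
eef_rot: [2.298, 2.139, -0.002]
contact_force: [-3.9, -4.9, -2.8]
grip_width: 0.0182
grip_force: 45.1
[ 0.6701 -0.0158  0.0827] [-3.94 -4.86 -2.79] [-0.95  0.84  0.08]
```

```bash
python3 -m crank '[{"offset":[0,0.5,0],"dr":[0,0,0]},{"offset":[0,1,0],"dr":[0,0,0]},{"offset":[0,1,0],"dr":[0,0,0]},{"offset":[0,1,0],"dr":[0,0,0]}]'; python3 -c "
from h import *
s=env.state();print(s['ee_pos'].round(4),s['contact_force'].round(2),s['moment'].round(2))"
```

```text
time: 7.38
ee_pos: [0.6701, -0.0138, 0.0819]
eef_rot: [2.299, 2.141, -0.001]
contact_force: [-0.6, -2.5, -7.7]
grip_width: 0.0182
grip_force: 44.3
[ 0.6701 -0.0138  0.0819] [-0.56 -2.45 -7.67] [-0.52  0.26  0.04]
```

The arm carries the spring again at 4.8 mm, so the pin is in the hole. Lowering home.

```bash
python3 -m crank '[{"offset":[0,0,-1],"dr":[0,0,0]},{"offset":[0,0,-2],"dr":[0,0,0]},{"offset":[0,0,-3],"dr":[0,0,0]},{"offset":[0,0,-4],"dr":[0,0,0]},{"offset":[0,0,-4],"dr":[0,0,0]},{"offset":[0,0,-4],"dr":[0,0,0]}]'; python3 -c "
from h import *
s=env.state();print(s['ee_pos'].round(4),s['contact_force'].round(2),s['moment'].round(2))"
```

```text
time: 7.88
ee_pos: [0.6701, -0.0134, 0.0781]
eef_rot: [2.299, 2.141, 0.0]
contact_force: [-0.7, -3.7, -7.0]
grip_width: 0.0181
grip_force: 44.3
[ 0.6701 -0.0134  0.0781] [-0.71 -3.7  -7.02] [-0.55  0.19  0.04]
```

```bash
python3 -m crank '[{"offset":[0,-0.3,-0.5],"dr":[0,0,0]},{"offset":[0,-0.5,-1],"dr":[0,0,0]},{"offset":[0,-0.5,-1.2],"dr":[0,0,0]},{"offset":[0,-0.5,-1.2],"dr":[0,0,0]}]'; python3 -c "
from h import *
s=env.state();print(s['ee_pos'].round(4),s['contact_force'].round(2),s['moment'].round(2))"
python3 -m crank '[{"offset":[0,0,0],"dr":[0,0,0]},{"offset":[0,0,0],"dr":[0,0,0]},{"offset":[0,0,0],"dr":[0,0,0]},{"offset":[0,0,0],"dr":[0,0,0]},{"offset":[0,0,20],"dr":[0,0,0]},{"offset":[0,0,50],"dr":[0,0,0]},{"offset":[0,0,90],"dr":[0,0,0]},{"offset":[0,0,120],"dr":[0,0,0]}]' 0.3
python3 -m crank '[{"offset":[0,-30,30],"dr":[0,0,0]},{"offset":[0,-65,30],"dr":[0,0,0]},{"offset":[0,-100,30],"dr":[0,0,0]},{"offset":[0,-140,30],"dr":[0,0,0]},{"offset":[0,-180,30],"dr":[0,0,0]},{"offset":[0,-220,30],"dr":[0,0,0]},{"offset":[0,-220,30],"dr":[0,0,0]},{"offset":[0,-220,30],"dr":[0,0,0]}]'
python3 - <<'E'
from h import *
c=grab('top','top4.png');W=cloud(c);d=np.array([.07,.9975,0]);g=cv2.cvtColor(c['img'],cv2.COLOR_BGR2GRAY)
for n,u0,u1,v0,v1 in(('S',245,300,145,172),('G',250,275,208,228)):
    R=W[v0:v1,u0:u1].reshape(-1,3);m=(R[:,2]>.045)&(R[:,2]<.07);a=R[m]@d;print(n,'foot',np.percentile(a,[95,99,100])*1e3)
for n,(u,v) in dict(sk=(338,162),gk=(341,225)).items():
    R=W[v-14:v+14,u-14:u+14];m=(R[...,2]>.07)&(R[...,2]<.12);P=R[m];print(n,P[P[:,2]>.084].mean(0).round(4),np.percentile(P[:,2],[50,75,90]).round(4))
cv2.imwrite('pics/top4c.png',cv2.resize(c['img'][125:265,190:470],None,fx=2.8,fy=2.8,interpolation=cv2.INTER_CUBIC))
c=grab('side','side4.png')
cv2.imwrite('pics/side4c.png',cv2.resize(c['img'][130:290,230:470],None,fx=3.3,fy=3.3,interpolation=cv2.INTER_CUBIC))
E
```

```text
time: 8.22
ee_pos: [0.6702, -0.0134, 0.0772]
eef_rot: [-2.299, -2.141, -0.001]
contact_force: [-1.0, 0.2, -5.5]
grip_width: 0.0179
grip_force: 44.8
[ 0.6702 -0.0134  0.0772] [-1.03  0.2  -5.51] [0.  0.3 0. ]
time: 8.88
ee_pos: [0.6704, -0.0138, 0.2002]
eef_rot: [2.297, 2.14, 0.003]
contact_force: [0.4, 0.3, 0.6]
grip_width: 0.0599
grip_force: 0.0
time: 9.55
ee_pos: [0.6697, -0.2362, 0.2265]
eef_rot: [-2.302, -2.137, -0.0]
contact_force: [0.4, -0.4, 0.8]
grip_width: 0.0596
grip_force: 0.0
S foot [274.17155504 278.96275748 280.47732301]
G foot [268.38192014 270.6982601  271.58353994]
sk [ 0.668  -0.0139  0.091 ] [0.0911 0.0925 0.094 ]
gk [ 0.4918 -0.0114  0.0917] [0.0918 0.0937 0.0951]
```

View pics/top4c.png

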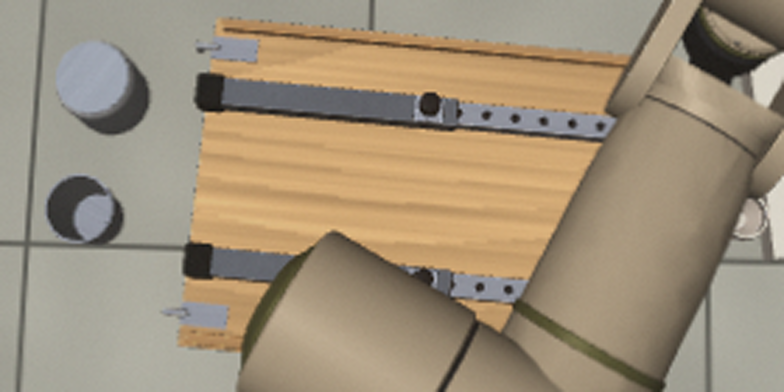

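View pics/side4c.png

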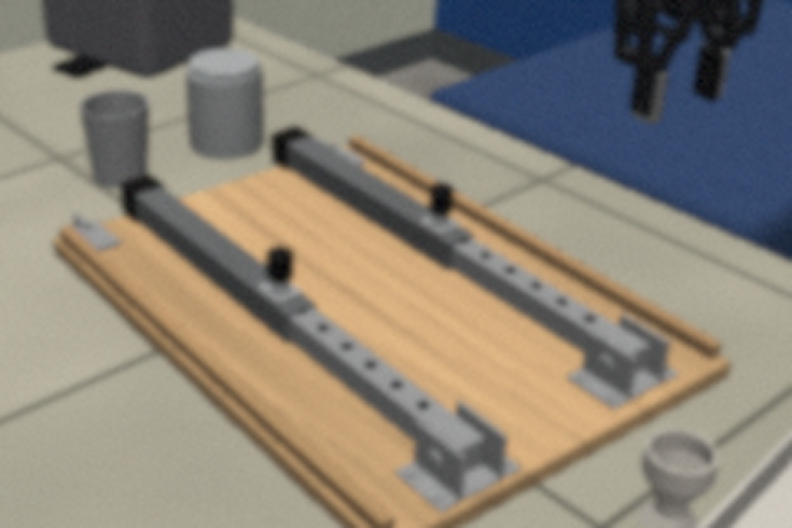

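Both legs now show the same row of holes: five clear ones behind each boss (side crop 480–590 and 322–423). The knobs are equally low, and the cup, tin and egg cup are standing as before. The foot ends differ by about 8 mm, which matches the pivot offset.

```bash
python3 -c "
from station import env
print(env.sign_off())"
```

```text
the job is handed in; nothing more can be done
None
```

The short leg's foot tube is out 60 mm and its plunger is fully home in the same hole as on the other leg; both legs are locked, nothing else was touched, and the job is handed in.

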